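# Shut the blast gate by pushing its blade through the slot

## Robot

A 6-joint arm with a two-finger parallel gripper is mounted at the origin on a cart in front of the work surface, level with it; the furniture and walls round the work are solid. World frame = base frame: x ahead of the robot, y to its left, z up, the work surface at z = 0. Lengths are in m, angles in degrees, forces in N, time in s.
With the tool pointing down it reaches from about 0.325 to 0.9 m from the base axis. Payload 6.1 kg.
Tool frame: the origin (TCP) lies midway between the tips of the shut fingers; the grasp point (between the pads) lies 19 mm behind it (arm.hold_point_z is the distance from the TCP to the grasp point, in m); z points along the fingers, y is the direction in which the jaws open and shut (so a half turn about z gives the same grasp; the last joint's range is limited). The gripper opens to 87 mm and grips with 3 to 60 N. Pads are 19 mm wide; open, the fingers measure 117 mm over their backs; the gripper's body (75 mm by 190 mm) begins 51 mm behind the grasp point.
Start: joints at [-80.506, 12.628, 87.462, -0, 79.91, -7.225], TCP at [0.18, -0.599, 0.223] pointing down, gripper open.
Joint ranges: [-170.65, 170.65], [-52.31, 119.04], [5.05, 147.46], [-71.25, 251.25], [11.57, 151.72], [-153.62, 153.62]. Speed limits (degrees/s): [147.25, 147.25, 172.46, 180, 180, 180].

## Interface

Orientations are given as a 3x3 rotation matrix whose columns are the frame's x, y, z axes.
In Python, from station import arm, planner, sensors, vision gives the robot as it stands. Calls block until the motion is done:
- arm.move_pose(position, orientation): joint-space move of the TCP to a pose.
- arm.move_l(position, rot=None, vel=0.15, guard=None): straight line of the TCP; rot=None keeps the orientation; vel is the mean speed in m/s. With guard (N) it stops when the force on the tool has changed by that much, and returns True; else False.
- arm.goto_joints(angles): joint-space move.
- arm.open_jaws() and arm.clamp(f_grip=None): open the fingers fully, or close them until they stop; f_grip is the grip in N (None keeps the last).
- arm.pause(seconds).
- planner.solve_ik(position, orientation): joint angles nearest the present ones, or None.
- sensors.get_obs(): the state.
- vision.capture(name): name is "side" or "top" or "wrist"; returns a dict with "pixels" (400x640x3 uint8, blue, green, red), "range_z" (400x640 float32, m along the optical axis (not along the pixel's ray), 0 where there is no reading), "mtx" (3x3 intrinsics, pixels), "distortion" ([k1, k2, p1, p2, k3] as OpenCV has them; the pictures are not rectified), "xyz" and "rotation" of the camera in the world; the wrist camera has in their place "T_tool_cam" (4x4, takes a point from camera to tool coordinates, whose origin is the TCP and whose axes are the flange's). Camera axes: x right, y down, z forward; pixel columns grow to the right and rows downward; lengths in m; the calibration is good to about 2 mm. A picture is of the moment at which its call begins: read the wrist's pose just before it.
A pose or a line that the arm cannot do raises arm.PlanningError and nothing moves.
- arm.close_job(): hands the job in, once; it reports no verdict.
The state is a dict: "time_s": time; "qpos": joint angles; "qvel": joint speeds; "joint_efforts": joint torques, N m; "eef_pos": TCP position; "eef_rot": TCP orientation; "ft_force": force on the tool from outside, world axes, zero at the start; "torque": the same for the moment, N m; "grip_width": finger opening in m.
Only numpy, scipy, OpenCV 4.12 (cv2) and the standard library are available. Lean on these libraries where they do the work, as an engineer would, in place of code of your own. Each camera call takes 0.05 s, during which the arm holds its last target.

## Task

Shut off the dust port: take the solid blade out of the wooden rack (not the one with the round hole, which stays where it is), and push it down through the narrow slot in the top of the blast gate until its wooden handle sits fully down on the slot plate all along, then let go. The slot plate is not centred on the gate, so find the slot by feel with light touches and never force the blade; leave the other things on the bench where they are.

Things in the scene. Friction and masses are not known exactly. Their poses are not given: they have to be found in the camera images.
- blade: Solid gate blade: steel plate 6 mm thick (x), 60 wide (y), 80 tall (z), lower 3 mm ground to a V edge; on it a wooden handle 14 mm thick (x), 50 wide (y), 36 tall. Origin: middle of the lower edge, z up the blade; handle from z = 80 to 116 mm. 0.11 to 0.18 kg. Starts upright in a kerf of the rack; grip the handle across its 14 mm. Either face may point forward.
- shoulder (a point): The middle of the underside of the solid blade's handle, 80 mm above the blade's lower edge; the part of the handle that comes to rest on the slot plate.
- open_blade: The other blade: same sizes and handle, but with a 40 mm round hole through its plate. Origin in the middle of its lower edge. It starts in the other kerf of the rack and must stay there.
- rack: Fixed wooden rack block 60 x 180 x 40 mm (x, y, z), origin under its centre. Two kerfs 8 mm wide (x) and 64 mm long (y), centred 45 mm either side of the middle along y, floor 10 mm above the bench; a blade stands loosely in each.
- gate: Fixed blast gate (shut-off for dust ducting): two upright aluminium plates 120 mm long (y), a round port through both along x, on an 80 x 150 mm foot. Origin under its centre on the bench. On top a steel slot plate 100 mm (y) x 40 mm (x) x 6 mm, top face at z = 106 mm. More than 40 N between blade and gate (all contacts added up, the wiper's squeeze among them) damages them.
- oil_can: Black oil can with a thin bent spout, 68 x 81 x 167 mm, standing on the bench behind; bystander. Origin under its centre.
- gate_top (a point): Centre of the gate's top, level with the slot plate's top face. The slot, 9 mm (gate x) by 63 mm (gate y), lies at x = 0 of the gate, but its plate is clamped through long holes and sits anywhere up to 11 mm to either side of this point along y; no reading tells where, and it does not move when touched. Rails below guide the blade at the same width all the way.
- wiper_mid (a point): Point on the gate's centre line 15 mm under the slot plate's top, level with a sprung rubber wiper inside the slot. It starts 11 mm under the top and presses on the blade's face with 3 to 4 N: from there the blade is held by friction, does not fall by itself, and must be pushed with some 3 to 8 N.
- grease_tub: Round tub with a black lid, 70 mm wide, 50 mm tall, on the bench to the right; bystander. Origin under its centre.
- moulding: Short pale piece of stepped moulding, 85 x 48 x 32 mm, on the bench to the left; bystander. Origin under its centre.
- screwdriver: Screwdriver with a red handle, 226 mm long (y), lying on the bench in front; bystander. Origin under its centre.
Not all that is in view belongs to the job. What is shaped like the blade but orange is not meant.

How it is judged:
By the outcome, as a careful person would: the job done as asked, in the order asked, and still so for the second after the job is handed in, with the robot touching nothing.
It also fails if it takes over 64 s, if anything falls off the work surface, if the arm or the gripper's body presses on something with over 40 N, if the wrist force passes 120 N, or if a joint passes its speed limit or range.

## Working session

There is one attempt and no reset: what is moved stays moved. The work goes in short steps, each a Python script; the robot and the scene stay as the last script left them, time stands still between calls to the robot, and variables do not carry over. Pictures are saved under pics/ and viewed, and the job is handed in when it is done.

```bash
ls; mkdir -p pics
python3 - <<'E'
from station import arm, planner, sensors, vision
import cv2, numpy as np
o=sensors.get_obs(); print({k:np.round(v,3) if not isinstance(v,dict) else v for k,v in o.items()}, arm.hold_point_z)
for n in ["side","top"]:
    c=vision.capture(n); cv2.imwrite(f"pics/{n}0.png",c["pixels"]); np.savez(f"{n}0.npz",**c)
    print(n,c["mtx"],c["distortion"],c["xyz"],c["rotation"])
E
```

```text
pics
{'time_s': np.float64(0.0), 'qpos': array([-80.508,  12.676,  87.528,  -0.   ,  79.912,  -7.224]), 'qvel': array([-0.11 , -0.024,  0.068,  0.055,  0.032, -0.083]), 'joint_efforts': array([ 1.0000e-03, -4.9461e+01, -3.8737e+01,  7.0000e-02,  5.7000e-02,
       -0.0000e+00]), 'eef_pos': array([ 0.18 , -0.598,  0.221]), 'eef_rot': array([[ 0.958,  0.288, -0.   ],
       [ 0.288, -0.958,  0.002],
       [ 0.   , -0.002, -1.   ]]), 'ft_force': array([-0.369,  0.39 , -0.813]), 'torque': array([ 0.009, -0.002,  0.056]), 'grip_width': np.float64(0.087)} 0.0187
side [[389.00189023   0.         313.29080993]
 [  0.         389.00189023 195.77004352]
 [  0.           0.           1.        ]] [0.00064972 0.         0.         0.         0.        ] [ 0.3191992  -1.01239678  0.4951578 ] [[ 0.97865    -0.05675712  0.19754192]
 [-0.2051302  -0.32992684  0.92144988]
 [ 0.01287554 -0.94229874 -0.3345255 ]]
top [[394.66495477   0.         316.67551287]
 [  0.         394.66495477 206.56892524]
 [  0.           0.           1.        ]] [-0.02475703  0.          0.          0.          0.        ] [0.30261293 0.07256845 1.30611003] [[-0.04212615 -0.97775413  0.20548053]
 [-0.99911083  0.04087314 -0.01034066]
 [ 0.00171198 -0.20573343 -0.97860657]]
```

View pics/side0.png

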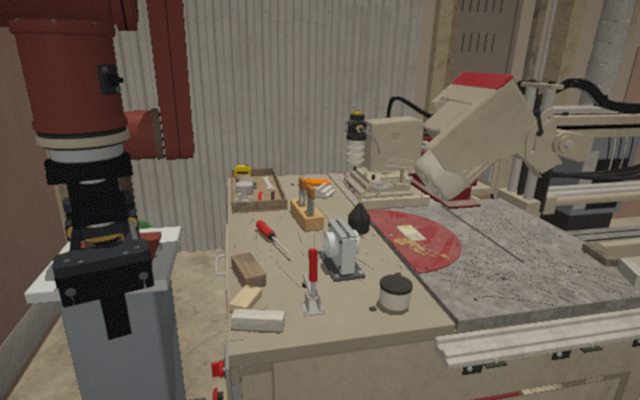

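View pics/top0.png

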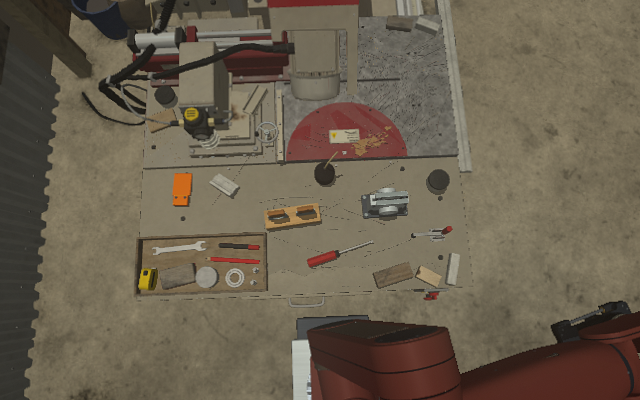

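Top view: rack at about (293,216) holding two handles, (277,216) and (307,211). The gate is at (387,203), the oil can at (325,173), the grease tub at (438,181), the screwdriver at (340,253), and the orange decoy at (182,189). I'll enlarge the rack and gate next.

```bash
cat > h.py <<'E'
import numpy as np, cv2
def world(c, us, vs, T=None):
    """pixel arrays -> world pts"""
    us=np.asarray(us);vs=np.asarray(vs)
    z=c["range_z"][vs,us]
    p=cv2.undistortPoints(np.stack([us,vs],-1).reshape(-1,1,2).astype(float),c["mtx"],c["distortion"]).reshape(-1,2)
    P=np.c_[p*z[:,None],z]
    R,t=(c["rotation"],c["xyz"]) if T is None else (T[:3,:3],T[:3,3])
    return P@R.T+t
def cloud(c,u0,u1,v0,v1,T=None):
    vv,uu=np.mgrid[v0:v1,u0:u1]
    W=world(c,uu.ravel(),vv.ravel(),T); ok=c["range_z"][vv.ravel(),uu.ravel()]>0
    return W[ok],uu.ravel()[ok],vv.ravel()[ok]
E
python3 - <<'E'
from h import *
t=dict(np.load("top0.npz")); s=dict(np.load("side0.npz"))
a=cv2.resize(t["pixels"][160:240,240:440],None,fx=4,fy=4,interpolation=cv2.INTER_CUBIC)
b=cv2.resize(s["pixels"][165:285,225:395],None,fx=4,fy=4,interpolation=cv2.INTER_CUBIC)
cv2.imwrite("pics/t_crop.png",a);cv2.imwrite("pics/s_crop.png",b)
W,u,v=cloud(t,255,335,195,240)
for lo,hi in [(0.03,0.06),(0.1,0.2)]:
    m=(W[:,2]>lo)&(W[:,2]<hi); print(lo,m.sum(),W[m].min(0),W[m].max(0),W[m].mean(0))
W,u,v=cloud(t,355,415,180,225)
m=(W[:,2]>0.09)&(W[:,2]<.13); print('gate',m.sum(),W[m].min(0),W[m].max(0),W[m].mean(0))
E
```

```text
0.03 811 [0.46860035 0.05019473 0.03008366] [0.58154268 0.26202631 0.05971661] [0.53467241 0.14651124 0.04077071]
0.1 192 [0.52775266 0.07418119 0.10088121] [0.55649086 0.20914127 0.13212869] [0.54094186 0.14176519 0.1227773 ]
gate 498 [ 0.53633594 -0.22837822  0.09000363] [ 0.60853567 -0.10692735  0.1142479 ] [ 0.57184824 -0.16706424  0.10398414]
```

View pics/t_crop.png

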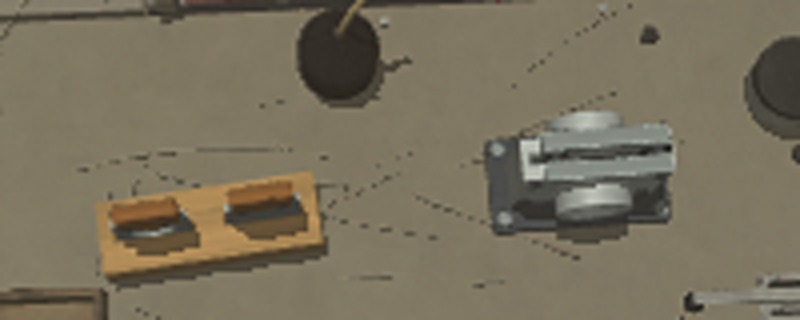

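View pics/s_crop.png

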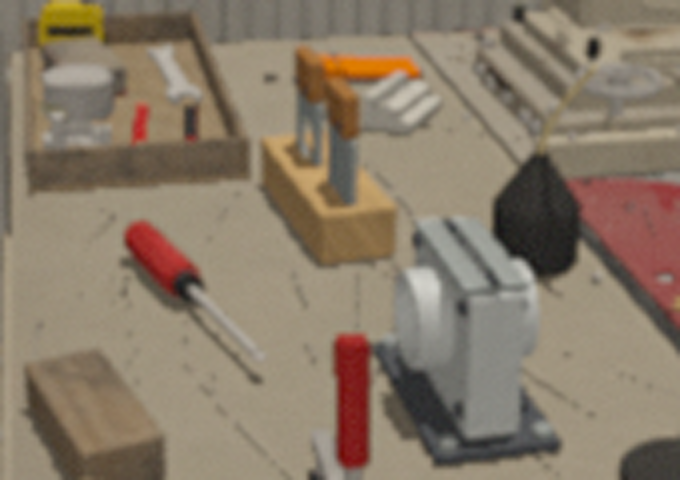

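Run:
```python
from h import *
from station import vision
t=dict(np.load("top0.npz"))
c=vision.capture("wrist"); print(c["T_tool_cam"].round(3),c["mtx"].round(1),c["distortion"])
cv2.imwrite("pics/w0.png",c["pixels"])
W,u,v=cloud(t,255,335,195,240)
m=(W[:,2]>.105)&(W[:,2]<.14)
for n,k in (("L",W[:,1]>.14),("R",W[:,1]<=.14)):
    P=W[m&k]; print(n,len(P),P.mean(0),P.min(0),P.max(0), cv2.minAreaRect((P[:,:2]*1000).astype(np.float32)))
m=(W[:,2]>.035)&(W[:,2]<.045); print("rack",cv2.minAreaRect((W[m][:,:2]*1000).astype(np.float32)))
W,u,v=cloud(t,355,415,180,225)
m=(W[:,2]>.098)&(W[:,2]<.12); print("plate",cv2.minAreaRect((W[m][:,:2]*1000).astype(np.float32)),W[m].mean(0))
m=(W[:,2]>.003)&(W[:,2]<.02); print("foot",cv2.minAreaRect((W[m][:,:2]*1000).astype(np.float32)))
```

```text
[[ 0.    -0.953 -0.302  0.084]
 [ 1.     0.001 -0.002  0.   ]
 [ 0.002 -0.302  0.953 -0.162]
 [ 0.     0.     0.     1.   ]] [[359.2   0.  326.3]
 [  0.  359.2 199.5]
 [  0.    0.    1. ]] [-0.02268094  0.          0.          0.          0.        ]
L 94 [0.53619491 0.18596499 0.12320589] [0.52775266 0.16191674 0.10504684] [0.54513501 0.20914127 0.13212869] ((537.0807495117188, 185.73838806152344), (15.871881484985352, 47.746028900146484), 4.681809425354004)
R 89 [0.5461773  0.09732334 0.12433772] [0.53865354 0.07418119 0.10503408] [0.55649086 0.12073777 0.13128561] ((547.5006713867188, 97.39041137695312), (14.2177734375, 48.09347915649414), 6.220880508422852)
rack ((536.5098266601562, 160.81137084960938), (89.62791442871094, 222.51573181152344), 16.92253875732422)
plate ((572.8822021484375, -168.1304473876953), (40.64668273925781, 120.310791015625), 2.197603940963745) [ 0.57263734 -0.16865663  0.10610259]
foot ((583.1929931640625, -170.42401123046875), (200.82960510253906, 152.805908203125), 87.65965270996094)
```

```bash
cat >> h.py <<'E'
def look_pose(cam, tgt, T):
    """tool pose putting the wrist cam at cam looking at tgt; image 'down' toward the robot side (x_tool away from target)"""
    cam=np.array(cam,float);tgt=np.array(tgt,float)
    z=(tgt-cam)/np.linalg.norm(tgt-cam)
    y=np.array([0,0,-1.]);y=y-z*(y@z);y/=np.linalg.norm(y);x=np.cross(y,z)
    Rc=np.c_[x,y,z]; Rt=Rc@T[:3,:3].T
    U,_,V=np.linalg.svd(Rt);Rt=U@V
    return cam-Rt@T[:3,3],Rt
def camT(obs,c):
    A=np.eye(4);A[:3,:3]=obs["eef_rot"];A[:3,3]=obs["eef_pos"]; return A@c["T_tool_cam"]
def snap(name):
    from station import sensors,vision
    o=sensors.get_obs(); c=vision.capture("wrist"); T=camT(o,c)
    cv2.imwrite(f"pics/{name}.png",c["pixels"]); np.savez(f"{name}.npz",T=T,**c); return c,T
E
python3 - <<'E'
from h import *
from station import *
T=vision.capture("wrist")["T_tool_cam"]
p,R=look_pose([0.30,0.12,0.38],[0.54,0.14,0.08],T); print(p,R.round(2),planner.solve_ik(p,R))
arm.move_pose(p,R); snap("w1"); print(sensors.get_obs()["time_s"])
E
```

```text
[0.38752156 0.12705396 0.22009927] [[ 0.55  0.08  0.83]
 [ 0.05 -1.    0.07]
 [ 0.83  0.   -0.55]] NoneTraceback (most recent call last):
  File "<stdin>", line 5, in <module>
station.PlanningError: the arm cannot take that pose within its joint ranges
```

```bash
sed -i 's/y=np.array(\[0,0,-1.\])/y=np.array([0,0,1.])/' h.py
python3 - <<'E'
from h import *
from station import *
T=vision.capture("wrist")["T_tool_cam"]
for cam in ([0.30,0.12,0.38],[.33,.13,.40],[.36,.13,.42]):
  p,R=look_pose(cam,[0.54,0.14,0.08],T); q=planner.solve_ik(p,R); print(p,R.round(2).tolist(),q)
  if q is not None: break
arm.move_pose(p,R); c,T=snap("w1"); print(sensors.get_obs()["time_s"])
cv2.imwrite("pics/w1.png",c["pixels"][::-1,::-1])
E
```

```text
[0.43663998 0.13162629 0.2596988 ] [[-0.93, -0.08, 0.36], [-0.08, 1.0, 0.03], [-0.36, 0.0, -0.93]] [  7.54325627 -31.95256441 124.97039053  -0.99588979  65.80603042
 -86.99661886]
3.025
```

View pics/w1.png

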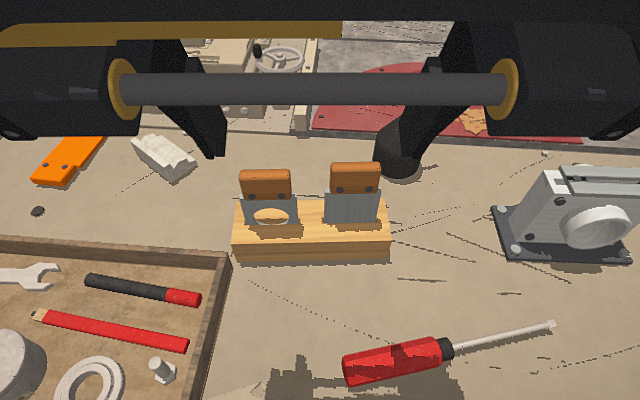

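Picture w1 is turned 180°. There are three blade-shaped things in it:
- The left blade at (265,195) has a round hole at (270,215), so it's the open one.
- The right blade at (354,192) has an unbroken plate.
- The orange piece at (68,160) is the decoy.

The right one (world −y side) fits the description, and I'll confirm that in a crop.

Run:
```python
from h import *
d=dict(np.load("w1.npz"));T=d["T"]
im=d["pixels"][::-1,::-1]
cv2.imwrite("pics/w1c.png",cv2.resize(im[150:270,220:400],None,fx=4,fy=4,interpolation=cv2.INTER_CUBIC))
# handle & rack points; original coords: u=639-u', v=399-v'
W,u,v=cloud(d,639-395,639-225,399-265,399-155,T)
m=(W[:,2]>.098)&(W[:,2]<.14)
for n,k in (("L",W[:,1]>.14),("R",W[:,1]<=.14)):
    P=W[m&k]; top=P[P[:,2]>np.percentile(P[:,2],97)-.004]
    print(n,len(P),P.min(0),P.max(0)); print(" topz",np.percentile(P[:,2],97),len(top), cv2.minAreaRect((top[:,:2]*1000).astype(np.float32)))
    f=P[(P[:,2]<.118)]; a=np.polyfit(f[:,1],f[:,0],1); print(" face slope deg",np.degrees(np.arctan(a[0])), "x at mid", np.polyval(a,np.mean(f[:,1])),np.mean(f[:,1]),f[:,1].min(),f[:,1].max())
m=(W[:,2]>.036)&(W[:,2]<.044); print("rack",cv2.minAreaRect((W[m][:,:2]*1000).astype(np.float32)),np.median(W[m][:,2]))
m=(W[:,2]>.045)&(W[:,2]<.082)
P=W[m&(W[:,1]<.14)&(W[:,0]>.52)]; 
a=np.linalg.lstsq(np.c_[P[:,1:],np.ones(len(P))],P[:,0],rcond=None)[0]; print("R plate x=a y+b z+c",a,"y range",P[:,1].min(),P[:,1].max(),len(P), "resid",np.std(P[:,0]-np.c_[P[:,1:],np.ones(len(P))]@a))
```

```text
L 1377 [0.52467092 0.16246765 0.09802568] [0.54329507 0.21266617 0.12686227]
 topz 0.12606107736920255 591 ((534.4718017578125, 188.02365112304688), (14.514162063598633, 49.652305603027344), 6.734910011291504)
 face slope deg -6.878835763226179 x at mid 0.5287973600883021 0.18641392916375646 0.1624676527457969 0.21231663161737216
R 1372 [0.54069696 0.07374154 0.09808147] [0.56132377 0.12429123 0.12673832]
 topz 0.1258732893262952 543 ((551.611572265625, 99.4909896850586), (14.776030540466309, 49.415706634521484), 6.237098217010498)
 face slope deg -5.996429709127082 x at mid 0.5451815381772216 0.09924020403822258 0.0737415380822873 0.12379755031827286
rack ((575.3828735351562, 136.0328369140625), (135.26914978027344, 219.4481964111328), 10.734747886657715) 0.03947694289490078
R plate x=a y+b z+c [-0.10674648  0.03824205  0.5557458 ] y range 0.06890537342230486 0.12924618152808431 1143 resid 0.0005699819570648858
```

View pics/w1c.png

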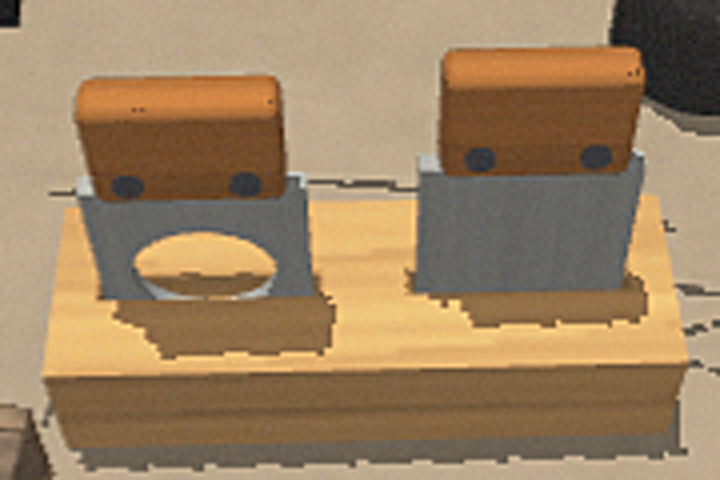

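The crop confirms it: the right blade is solid and the left one has the hole. Next, a close look at the gate top.

Run:
```python
from h import *
from station import *
T=vision.capture("wrist")["T_tool_cam"]
for cam in ([0.50,-.167,0.33],[0.47,-.167,0.33],[0.45,-.167,0.36]):
  p,R=look_pose(cam,[0.573,-0.168,0.10],T); q=planner.solve_ik(p,R); print(p,q)
  if q is not None: break
arm.move_pose(p,R); arm.pause(.15); c,T=snap("w2"); print(sensors.get_obs()["time_s"])
cv2.imwrite("pics/w2.png",c["pixels"][::-1,::-1])
```

```text
[ 0.58284825 -0.16851192  0.16862451] [-2.35315618e+01  1.25238424e+01  9.35079047e+01 -6.85581259e-02
  7.38886581e+01 -1.12759509e+02]
4.5833
```

View pics/w2.png

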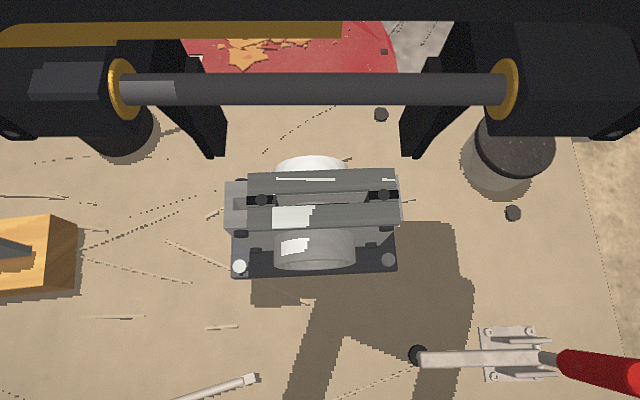

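Run:
```python
from h import *
d=dict(np.load("w2.npz"));T=d["T"]
im=d["pixels"][::-1,::-1]
cv2.imwrite("pics/w2c.png",cv2.resize(im[150:290,210:415],None,fx=3.9,fy=3.9,interpolation=cv2.INTER_CUBIC))
W,u,v=cloud(d,639-415,639-210,399-290,399-150,T)
h=np.full((140,205),0.);h[(399-v-150),(639-u-210)]=W[:,2]
hm=np.clip(h*2000,0,255).astype(np.uint8)
cv2.imwrite("pics/w2h.png",cv2.resize(cv2.applyColorMap(hm,cv2.COLORMAP_JET),None,fx=3.9,fy=3.9,interpolation=cv2.INTER_NEAREST))
for lo,hi in ((.1,.115),(.103,.11),(.09,.1),(.004,.02)):
    m=(W[:,2]>lo)&(W[:,2]<hi); P=W[m]; print(lo,hi,m.sum(),P.min(0).round(4),P.max(0).round(4),cv2.minAreaRect((P[:,:2]*1000).astype(np.float32)))
print(np.histogram(W[:,2],bins=np.arange(0,.13,.004)))
```

```text
Traceback (most recent call last):
IndexError: index 140 is out of bounds for axis 0 with size 140
```

View pics/w2c.png

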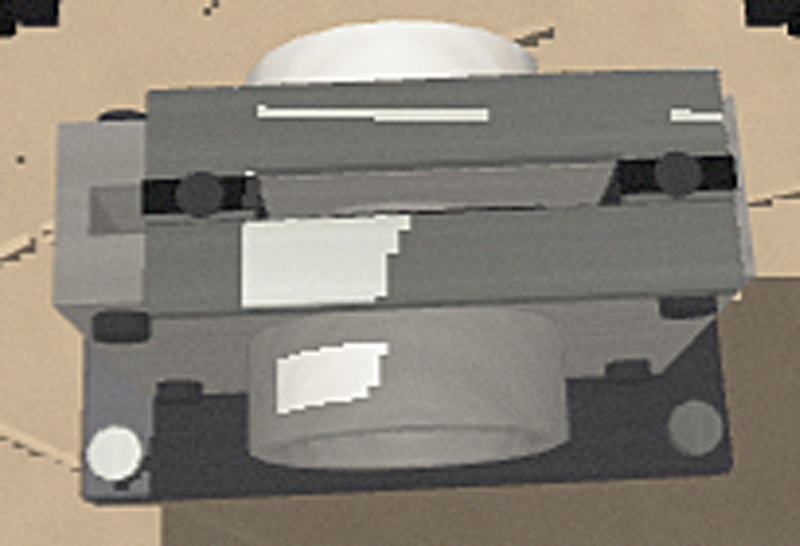

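Run:
```python
from h import *
d=dict(np.load("w2.npz"));T=d["T"]
W,u,v=cloud(d,639-415,639-210,399-290,399-150,T)
uu=639-u;vv=399-v
for lo,hi in ((.102,.111),(.092,.1015),(.004,.02)):
    m=(W[:,2]>lo)&(W[:,2]<hi); P=W[m]; print(lo,hi,m.sum(),P.min(0).round(4),P.max(0).round(4),cv2.minAreaRect((P[:,:2]*1000).astype(np.float32)))
hh,e=np.histogram(W[:,2],bins=np.arange(0,.13,.004));print([(round(a,3),int(b)) for a,b in zip(e,hh)])
# intersect pixel rays with plane z=.106 -> metric ortho picture
H=[]
Ri,ti=T[:3,:3].T,T[:3,3]
ys=np.arange(-.24,-.10,.00025)[::-1]; xs=np.arange(.535,.62,.00025)[::-1]
X,Y=np.meshgrid(xs,ys,indexing='ij'); P=np.stack([X,Y,np.full_like(X,.106)],-1).reshape(-1,3)
p,_=cv2.projectPoints((P-ti)@Ri.T,np.zeros(3),np.zeros(3),d["mtx"],d["distortion"])
o=cv2.remap(d["pixels"],p[:,0,0].reshape(X.shape).astype(np.float32),p[:,0,1].reshape(X.shape).astype(np.float32),cv2.INTER_CUBIC)
o=np.ascontiguousarray(o)
for k in range(0,o.shape[1],40): cv2.line(o,(k,0),(k,5),(0,0,255),1); cv2.putText(o,f"{ys[k]*1000:.0f}",(k,16),0,.3,(0,0,255))
for k in range(0,o.shape[0],40): cv2.line(o,(0,k),(5,k),(0,0,255),1); cv2.putText(o,f"{xs[k]*1000:.0f}",(6,k+4),0,.3,(0,0,255))
cv2.imwrite("pics/ortho.png",o); print(o.shape)
```

```text
0.102 0.111 7710 [ 0.5521 -0.2235  0.102 ] [ 0.5958 -0.1223  0.1082] ((573.8048706054688, -173.0409698486328), (40.5140495300293, 100.97999572753906), 2.1112637519836426)
0.092 0.1015 1812 [ 0.5418 -0.2272  0.092 ] [ 0.5929 -0.1057  0.1015] ((567.3016967773438, -166.4818572998047), (50.95447540283203, 121.4673843383789), 0.07751280069351196)
0.004 0.02 3046 [ 0.5314 -0.2424  0.004 ] [ 0.5724 -0.0915  0.0199] ((551.77099609375, -166.95245361328125), (37.53270721435547, 150.19189453125), 1.461568832397461)
[(np.float64(0.0), 334), (np.float64(0.004), 2030), (np.float64(0.008), 720), (np.float64(0.012), 252), (np.float64(0.016), 44), (np.float64(0.02), 58), (np.float64(0.024), 136), (np.float64(0.028), 54), (np.float64(0.032), 281), (np.float64(0.036), 270), (np.float64(0.04), 145), (np.float64(0.044), 120), (np.float64(0.048), 104), (np.float64(0.052), 96), (np.float64(0.056), 92), (np.float64(0.06), 115), (np.float64(0.064), 103), (np.float64(0.068), 195), (np.float64(0.072), 255), (np.float64(0.076), 489), (np.float64(0.08), 697), (np.float64(0.084), 1113), (np.float64(0.088), 1754), (np.float64(0.092), 413), (np.float64(0.096), 1010), (np.float64(0.1), 703), (np.float64(0.104), 7448), (np.float64(0.108), 1), (np.float64(0.112), 0), (np.float64(0.116), 0), (np.float64(0.12), 0), (np.float64(0.124), 0)]
(340, 560, 3)
```

View pics/ortho.png

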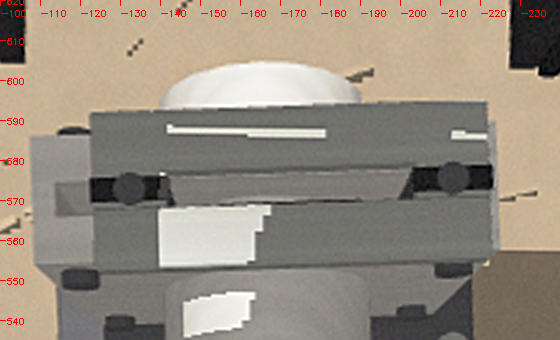

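The gate's slot plate reads: centre (0.574, −0.173), yaw about 2.1°. The gate body's centre is at y ≈ −0.1665, so the plate sits roughly 6 mm to −y. I'll use that only as a starting guess and confirm it by touch. Now for the pick.

```bash
cat >> h.py <<'E'
def Rdown(yaw):  # blade yaw deg: y_tool along blade x, x_tool along blade y, z down
    a=np.radians(yaw);c,s=np.cos(a),np.sin(a)
    return np.array([[-s,c,0],[c,s,0],[0,0,-1.]])
E
python3 - <<'E'
from h import *
from station import *
t=dict(np.load("top0.npz"))
W,u,v=cloud(t,305,350,150,190); m=W[:,2]>.03; print("can",W[m].min(0),W[m].max(0))
W,u,v=cloud(t,400,460,160,245)
m=W[:,2]>.03
print("tub/clamp",W[m].min(0),W[m].max(0))
R=Rdown(6.1); g=np.array([.5518,.0994,.0970])
q=planner.solve_ik(g+[0,0,.1],R); print(q)
p=sensors.get_obs()["eef_pos"]; arm.move_l(p+[0,0,.07],vel=.25)
arm.move_pose(g+[0,0,.09],R)
arm.move_l(g+[0,0,.045],vel=.15)
c,T=snap("w3"); print(sensors.get_obs()["time_s"],sensors.get_obs()["eef_pos"],sensors.get_obs()["ft_force"])
E
```

```text
can [ 0.65134888 -0.00852628  0.03092353] [0.71788072 0.06341942 0.16541913]
tub/clamp [ 0.45055871 -0.38259177  0.03001791] [ 0.67792931 -0.19992902  0.1434    ]
[ 2.15297472e+00  4.98090467e+00  9.88137408e+01 -2.54444375e-14
  7.62053546e+01 -3.94702528e+00]
7.175 [0.55237087 0.09918705 0.14280028] [-0.40014214 -0.02110778  0.10215817]
```

View pics/w3.png

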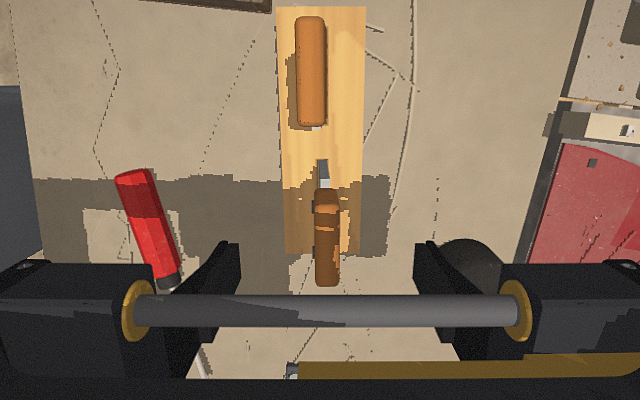

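Picture w3 shows the solid blade's handle at (327,240), centred between the fingers (x ≈ 327). The open blade is at (311,70), well clear. I'll measure and then grip.

Run:
```python
from h import *
d=dict(np.load("w3.npz"));T=d["T"]
W,u,v=cloud(d,300,350,180,292,T)
m=(W[:,2]>.115)&(W[:,2]<.135); P=W[m]; print(P.min(0),P.max(0),cv2.minAreaRect((P[:,:2]*1000).astype(np.float32)),np.median(P[:,2]))
from station import *
g=np.array([.5518,.0994,.0970])
print(arm.move_l(g,vel=.08,guard=6)); 
o=sensors.get_obs(); print(o["eef_pos"],o["ft_force"])
arm.clamp(45); o=sensors.get_obs(); print(o["grip_width"],o["eef_pos"],o["ft_force"],o["time_s"])
```

```text
[0.5434427  0.07461536 0.11502774] [0.5620024  0.12455929 0.12748574] ((552.6719970703125, 99.44054412841797), (13.738180160522461, 50.105812072753906), 6.583398342132568) 0.12494107324696554
False
[0.55182827 0.0994189  0.09688003] [-0.05894972 -0.24003801  0.01939761]
0.01389058469013443 [0.55090404 0.09934228 0.09689655] [-4.25524823 -0.1083052   4.21344784] 9.0583
```

Run:
```python
from h import *
from station import *
p=sensors.get_obs()["eef_pos"]
arm.move_l(p+[0,0,.025],vel=.06); o=sensors.get_obs(); print(o["ft_force"],o["grip_width"])
arm.move_l(p+[0,0,.118],vel=.2)
R=Rdown(2.1)
arm.move_l([.5737,-.1727,.215],rot=R,vel=.2); arm.pause(.2)
c,T=snap("w4"); o=sensors.get_obs(); print(o["ft_force"],o["grip_width"],o["eef_pos"],o["time_s"])
c=vision.capture("side"); cv2.imwrite("pics/s4.png",cv2.resize(c["pixels"][130:290,230:430],None,fx=4,fy=3.75*1.0,interpolation=cv2.INTER_CUBIC))
```

```text
[-3.24650907  0.15108956  0.75974839] 0.013941639057890374
[-0.34742543  0.22268191 -1.0627511 ] 0.013746238912437163 [ 0.57378634 -0.17204843  0.21512641] 12.0083
```

View pics/w4.png

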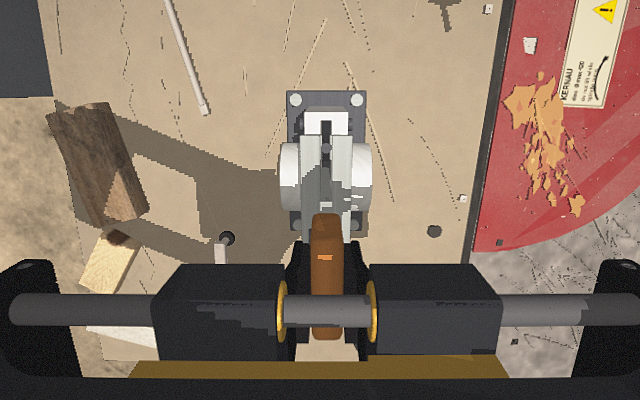

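View pics/s4.png

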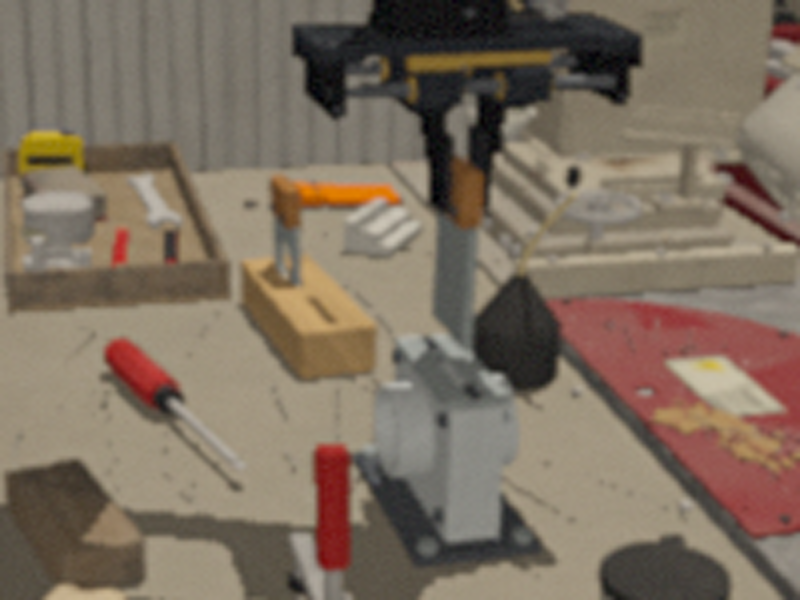

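w4 shows the blade hanging plumb with its handle at (326,270). The slot line runs at about column 326, in line with it. I'll measure x from this same picture and then make the first light touch.

Run:
```python
from h import *
d=dict(np.load("w4.npz"));T=d["T"]
W,u,v=cloud(d,280,380,90,235,T)
m=(W[:,2]>.102)&(W[:,2]<.11);P=W[m]
for y0 in np.arange(-.165,-.118,.006):
    k=abs(P[:,1]-y0)<.003
    if k.sum()>20: 
        x=np.sort(P[k,0]); g=np.diff(x); i=g.argmax(); print(round(y0,3),k.sum(),x[0].round(4),x[-1].round(4),"mid",((x[0]+x[-1])/2).round(4),"gap",x[i].round(4),x[i+1].round(4))
print("plate +y end",np.percentile(P[:,1],99.5))
W,u,v=cloud(d,295,345,205,345,T)
m=(W[:,2]>.225)&(W[:,2]<.26);P=W[m]; print(len(P),P.min(0),P.max(0),cv2.minAreaRect((P[:,:2]*1000).astype(np.float32)))
```

```text
-0.165 294 0.5545 0.594 mid 0.5743 gap 0.5688 0.5788
-0.159 294 0.5536 0.5937 mid 0.5736 gap 0.5692 0.5786
-0.153 299 0.5535 0.5933 mid 0.5734 gap 0.5691 0.5783
-0.147 309 0.5534 0.5929 mid 0.5731 gap 0.5682 0.578
-0.141 371 0.5532 0.5925 mid 0.5729 gap 0.5687 0.5694
-0.135 410 0.5532 0.593 mid 0.5731 gap 0.5564 0.557
-0.129 420 0.5531 0.5927 mid 0.5729 gap 0.5593 0.5599
-0.123 241 0.553 0.5923 mid 0.5727 gap 0.5637 0.5644
plate +y end -0.12281573865946727
3397 [ 0.55976957 -0.19761047  0.22501649] [ 0.58263426 -0.14688338  0.25997235] ((572.6369018554688, -172.70106506347656), (22.46858787536621, 51.092620849609375), 7.475034236907959)
```

Run:
```python
from h import *
from station import *
arm.move_l([.574,-.1727,.198],vel=.08); arm.pause(.15)
f0=sensors.get_obs()["ft_force"]
hit=arm.move_l([.574,-.1727,.185],vel=.02,guard=3.5); o=sensors.get_obs()
print(hit,o["eef_pos"],o["ft_force"]-f0,o["grip_width"],o["time_s"])
if hit: arm.move_l([.574,-.1727,.198],vel=.08)
```

```text
False [ 0.57403916 -0.17272014  0.18503781] [ 0.10721765 -0.05110444  1.51264121] 0.013938958456298308 13.375
```

It went in on the first touch, about 8 mm below the plate top. Next I'll feel both slot ends and both sides with light touches to centre it.

Run:
```python
from h import *
from station import *
c0=np.array([.574,-.1727,.185])
R=Rdown(2.1); by=R[:,0]; bx=R[:,1]
f0=sensors.get_obs()["ft_force"]
for n,d in (("+y",by),("-y",-by),("+x",bx),("-x",-bx)):
    hit=arm.move_l(c0+d*.005,vel=.012,guard=2.5); o=sensors.get_obs()
    print(n,hit,((o["eef_pos"]-c0)@d*1000).round(2),(o["ft_force"]-f0).round(2))
    arm.move_l(c0,vel=.03)
o=sensors.get_obs();print(o["eef_pos"],o["ft_force"]-f0,o["grip_width"],o["time_s"])
```

```text
+y True 2.37 [ 0.19 -1.33  0.95]
-y True 1.59 [ 0.66  1.27 -0.37]
+x True 2.14 [-0.04  0.24 -1.28]
-x True 1.39 [ 1.92 -0.47  0.75]
[ 0.5737089  -0.17258779  0.18460463] [ 0.32845646  0.87338133 -1.34611469] 0.01358251259830265 15.6667
```

Run:
```python
from h import *
from station import *
R=Rdown(2.1); c=np.array([.574,-.1727,.185])+R[:,0]*.0004+R[:,1]*.0004
arm.move_l(c,vel=.02); f0=sensors.get_obs()["ft_force"]
for z in (.172,.155,.135,.118):
    c[2]=z; hit=arm.move_l(c,rot=R,vel=.03,guard=13); o=sensors.get_obs()
    print(z,hit,o["eef_pos"].round(4),(o["ft_force"]-f0).round(2),o["torque"].round(2),round(o["grip_width"],4),o["time_s"])
    if hit: break
```

```text
0.172 False [ 0.5746 -0.1723  0.1716] [ 3.36 -1.35 -2.96] [-0.16 -0.98 -0.01] 0.014 16.5
0.155 False [ 0.5741 -0.1721  0.1542] [ 3.66 -1.01 -2.32] [-0.13 -1.    0.02] 0.0135 17.2167
0.135 False [ 0.574  -0.1722  0.1343] [ 3.05 -1.42 -2.45] [-0.11 -0.96  0.03] 0.0136 18.0333
0.118 False [ 0.574  -0.1722  0.1173] [ 3.07 -2.5  -3.29] [-0.07 -0.9   0.03] 0.0136 18.75
```

Run:
```python
from h import *
from station import *
F=[]
for i in range(5): arm.pause(.04); F.append(sensors.get_obs()["ft_force"])
print(np.round(F,2)); o=sensors.get_obs(); print(o["eef_pos"],o["eef_rot"].round(3).tolist())
c,T=snap("w5"); c=vision.capture("side"); cv2.imwrite("pics/s5.png",cv2.resize(c["pixels"][170:290,290:410],None,fx=5,fy=5,interpolation=cv2.INTER_CUBIC))
```

```text
[[ 3.84 -0.06 -2.11]
 [ 4.09 -0.05 -3.64]
 [ 3.13 -0.44 -2.93]
 [ 3.29  0.69 -2.31]
 [ 2.69  0.1  -3.77]]
[ 0.57420466 -0.17214638  0.11773454] [[-0.037, 0.999, -0.0], [0.999, 0.037, 0.0], [0.0, -0.0, -1.0]]
```

View pics/s5.png

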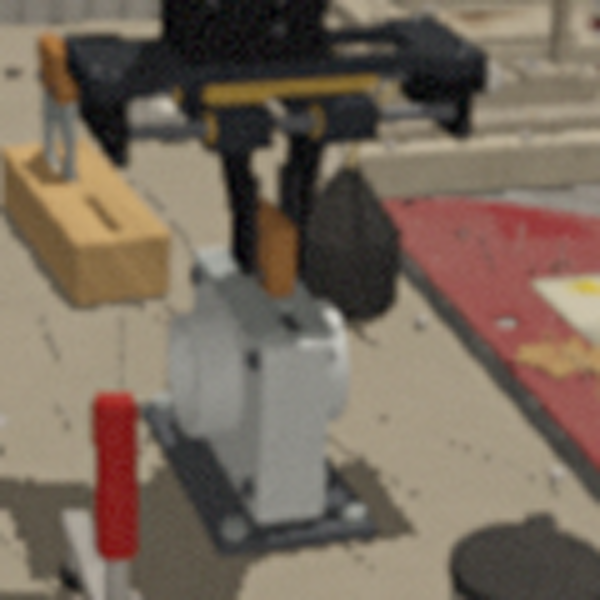

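View pics/w5.png

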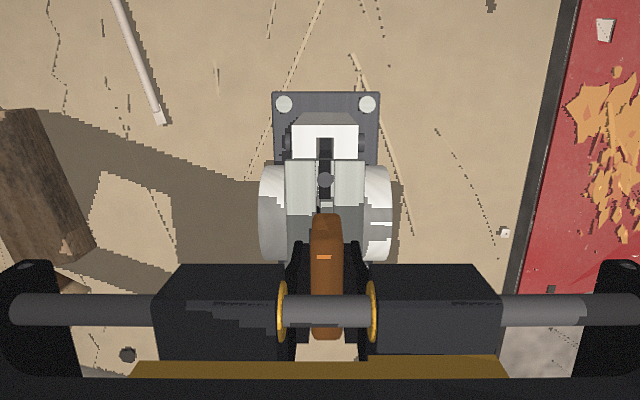

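Handle is about 5 mm above the plate and the x force is steady at about 3 N (wiper). Now seating it slowly with a guard.

Run:
```python
from h import *
from station import *
R=Rdown(2.1); c=np.array([.574,-.1727,.109])+R[:,0]*.0004+R[:,1]*.0004
f0=sensors.get_obs()["ft_force"]
hit=arm.move_l(c,rot=R,vel=.01,guard=11); o=sensors.get_obs()
print(hit,o["eef_pos"].round(4),(o["ft_force"]-f0).round(2),o["ft_force"].round(2),o["torque"].round(2),round(o["grip_width"],4),o["time_s"])
for i in range(3): arm.pause(.05); print(sensors.get_obs()["ft_force"].round(2))
snap("w6"); c=vision.capture("side"); cv2.imwrite("pics/s6.png",cv2.resize(c["pixels"][170:290,290:410],None,fx=5,fy=5,interpolation=cv2.INTER_CUBIC))
```

```text
True [ 0.5748 -0.1725  0.1132] [-3.87 -0.12  7.84] [-1.04 -0.55  4.34] [ 0.06 -0.1  -0.  ] 0.014 19.6583
[-1.4  -0.4   4.68]
[-1.51  0.83  6.12]
[-1.7   0.4   4.72]
```

View pics/s6.png

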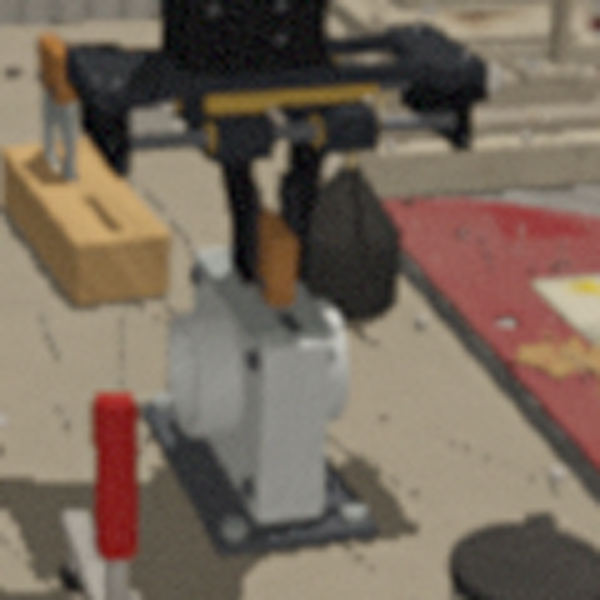

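Contact came at TCP z = 0.1132, against 0.1129 expected for the seat. I'll press a little more to make sure, release, back off and look.

Run:
```python
from h import *
from station import *
o=sensors.get_obs(); p=o["eef_pos"].copy()
R=Rdown(2.1); t=p.copy(); t[2]=.1105
hit=arm.move_l(t,rot=R,vel=.006,guard=9); o=sensors.get_obs()
print(hit,o["eef_pos"].round(4),o["ft_force"].round(2),o["torque"].round(2),o["time_s"])
# take the preload off, then release
t[2]=o["eef_pos"][2]+.0003; 
arm.open_jaws(); o=sensors.get_obs(); print(o["ft_force"].round(2),o["grip_width"],o["eef_pos"],o["time_s"])
arm.move_l(o["eef_pos"]+[0,0,.12],vel=.15); arm.pause(.1)
T0=vision.capture("wrist")["T_tool_cam"]
for cam in ([0.47,-.167,0.25],[0.47,-.167,0.33]):
  p,Rl=look_pose(cam,[0.574,-0.172,0.115],T0); q=planner.solve_ik(p,Rl); print(p,q)
  if q is not None and p[2]>.17: break
arm.move_pose(p,Rl); arm.pause(.15); c,T=snap("w7"); cv2.imwrite("pics/w7.png",np.ascontiguousarray(c["pixels"][::-1,::-1]))
c=vision.capture("side"); cv2.imwrite("pics/s7.png",cv2.resize(c["pixels"][170:290,290:410],None,fx=5,fy=5,interpolation=cv2.INTER_CUBIC))
print(sensors.get_obs()["time_s"])
```

```text
True [ 0.5748 -0.1725  0.1132] [-1.15  1.33  3.83] [ 0.06 -0.04 -0.09] 20.2083
[ 0.53 -0.43  0.24] 0.08665353212982357 [ 0.57511925 -0.17243792  0.11314338] 21.5583
[ 0.60407427 -0.1743216   0.12700159] [ -27.92991065    4.28157608  109.98866412   11.41322173   47.91878053
 -121.51223531]
[ 0.57611222 -0.17297727  0.18213995] [ -26.13248956    4.89645253  100.95872314    3.6219951    66.50458048
 -114.59990745]
24.2833
```

View pics/w7.png

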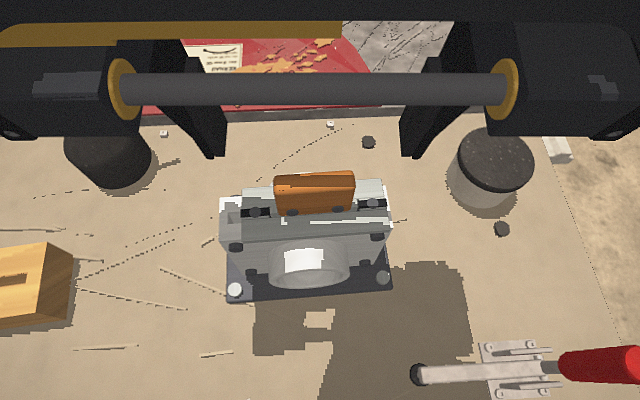

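View pics/s7.png

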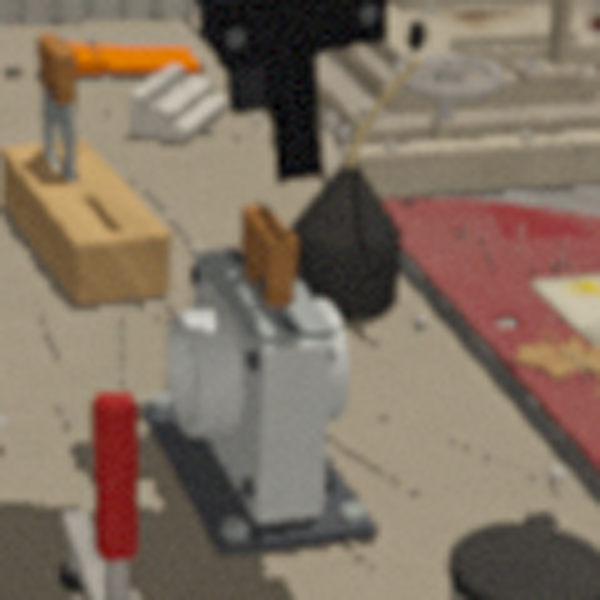

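Run:
```python
from h import *
d=dict(np.load("w7.npz"));T=d["T"]
im=d["pixels"][::-1,::-1]
cv2.imwrite("pics/w7c.png",cv2.resize(im[155:255,210:400],None,fx=4.2,fy=4.2,interpolation=cv2.INTER_CUBIC))
W,u,v=cloud(d,639-400,639-210,399-255,399-155,T)
m=(W[:,2]>.10)&(W[:,2]<.109)&(W[:,0]>.55)&(W[:,0]<.5685);P=W[m]; a=np.polyfit(P[:,1],P[:,2],1);print("plate z",np.median(P[:,2]),"slope deg",np.degrees(np.arctan(a[0])),len(P))
h=W[(W[:,2]>.113)&(W[:,2]<.16)]
print("handle",h.min(0),h.max(0),np.percentile(h[:,2],[90,97]))
top=h[h[:,2]>.137]; x=top
for y0 in np.arange(-.195,-.145,.008):
    k=abs(h[:,1]-y0)<.004; z=np.sort(h[k,2]); print(round(y0,3),k.sum(),z[-30:].mean().round(4),z.max().round(4))
print(cv2.minAreaRect((top[:,:2]*1000).astype(np.float32)))
f=h[(h[:,2]<.132)];A=np.c_[f[:,1:],np.ones(len(f))];s=np.linalg.lstsq(A,f[:,0],rcond=None)[0];print("face x=ay+bz+c",s)
```

```text
plate z 0.10541533877938562 slope deg -0.35368864057195226 3456
handle [ 0.56580648 -0.19806684  0.11302372] [ 0.5832063  -0.14807824  0.14318803] [0.14184296 0.14226863]
-0.195 381 0.1421 0.1429
-0.187 517 0.1423 0.1432
-0.179 493 0.1424 0.1429
-0.171 501 0.1424 0.1428
-0.163 509 0.1423 0.1429
-0.155 509 0.1425 0.1429
-0.147 155 0.1414 0.142
((575.0930786132812, -172.9861297607422), (14.61642837524414, 49.79937744140625), 2.3238117694854736)
face x=ay+bz+c [-0.03303874  0.03265941  0.55873061]
```

View pics/w7c.png

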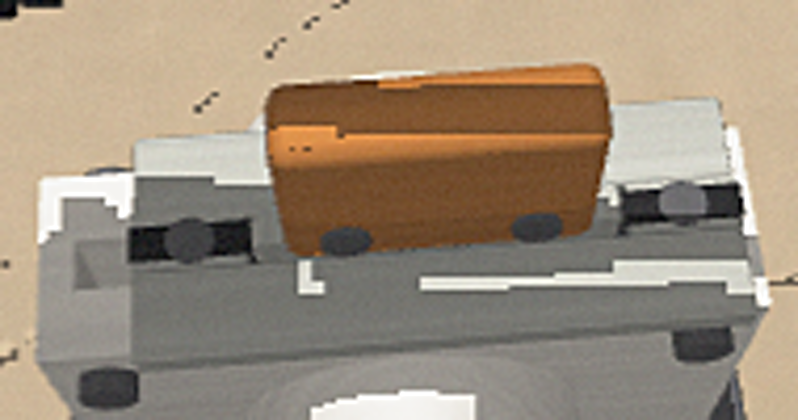

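The handle top is level at 0.1424 along its whole length, and it reads 37 mm above the plate against 36 nominal. That last millimetre is within depth noise, but I'll check it by pressing lightly on the handle top with shut fingers, at the centre and near both ends.

Run:
```python
from h import *
from station import *
R=Rdown(2.1); c=np.array([.5748,-.1727,.0])
p=sensors.get_obs()["eef_pos"]; arm.move_l(p+[0,0,.04],vel=.25)
arm.move_pose(c+[0,0,.19],R); arm.clamp(10)
for dy in (0,.016,-.016):
    b=c+R[:,0]*dy
    arm.move_l(b+[0,0,.150],vel=.12); arm.pause(.15); f0=sensors.get_obs()["ft_force"]
    hit=arm.move_l(b+[0,0,.139],vel=.01,guard=13); o=sensors.get_obs()
    print(dy,hit,o["eef_pos"].round(4),(o["ft_force"]-f0).round(2),o["time_s"])
    arm.move_l(b+[0,0,.152],vel=.1)
arm.move_l(c+[0,0,.26],vel=.25); print(sensors.get_obs()["time_s"])
```

```text
0 True [ 0.575  -0.1727  0.1424] [-2.49  1.2   3.47] 28.975
0.016 True [ 0.5745 -0.1566  0.1424] [-1.74  0.42  4.58] 30.525
-0.016 True [ 0.5755 -0.1888  0.1424] [-2.41 -0.17  6.27] 32.2167
33.0583
```

All three presses stopped firmly at z = 0.1424, so the handle is level and on a hard stop. Last, I'll check the whole scene against the start pictures.

Run:
```python
from h import *
from station import *
arm.move_pose([.45,-.45,.30],Rdown(2.1)); arm.pause(.2)
t0=np.load("top0.npz")["pixels"]; c=vision.capture("top"); 
a=np.vstack([t0[150:300,130:480],c["pixels"][150:300,130:480]]); cv2.imwrite("pics/fin.png",cv2.resize(a,None,fx=2,fy=2))
W,u,v=cloud(c,375,400,190,215); m=(W[:,2]>.13)&(W[:,2]<.16); print(m.sum(),np.median(W[m],0) if m.any() else 0)
s=vision.capture("side"); cv2.imwrite("pics/fins.png",cv2.resize(s["pixels"][170:320,225:425],None,fx=4,fy=4,interpolation=cv2.INTER_CUBIC))
o=sensors.get_obs(); print(o["time_s"],o["ft_force"])
```

```text
80 [ 0.57301001 -0.16951456  0.14205869]
34.5333 [ 0.36725137 -0.02397309 -0.27492603]
```

View pics/fin.png

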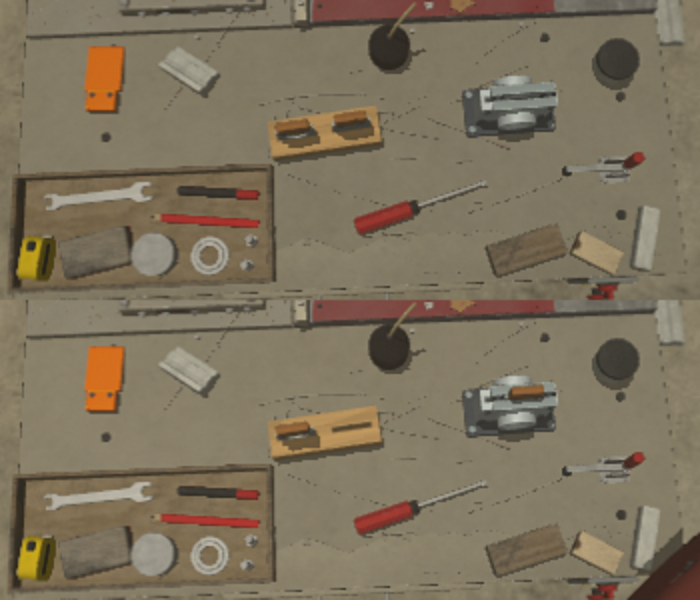

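View pics/fins.png

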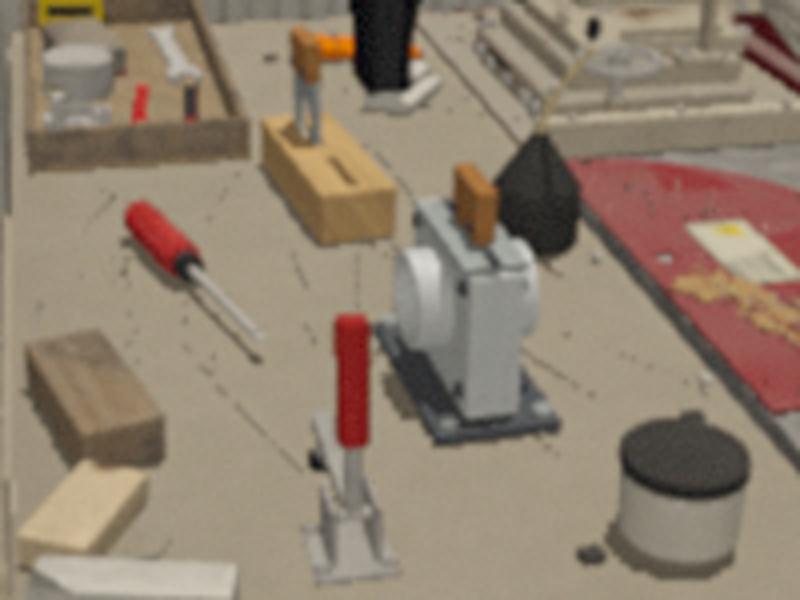

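The before and after pictures show only the solid blade moved. Its handle is on the gate at (526,392), the open blade is still in the rack at (293,430), and the other things are where they were. The top camera reads the handle top at 0.1421, against 0.142 when seated. Handing in.

```bash
python3 -c "
from station import arm; print(arm.close_job())"
```

```text
the job is handed in; nothing more can be done
None
```

The solid blade is seated in the blast gate with its handle down on the slot plate, and I've let go and handed the job in at about 35 s. I took it from the rack's −y kerf; the blade with the hole stayed in its own.

**Finding the slot:** the pictures gave a first guess, with the plate about 6 mm to −y of the gate's centre. The first light touch went in, and touches on all four sides centred the blade. I pushed it past the wiper in guarded moves, with a 13 N stop set at most.

**Last checks:**
- **Seating:** the seating push stopped at 0.1132 m against 0.1129 expected. After release, presses at the centre and near both ends of the handle all stopped at 0.1424 m, so it is level. The top camera read 0.1421 m, against 0.142 nominal.
- **Disagreement:** the wrist camera put the handle top 37 mm above the plate instead of 36 mm. I took this as depth noise because the presses met a hard stop, but I did not look at the gap edge-on.
- **Force reading:** the vertical force read about −3 N when I paused partway through the push, the opposite sign to what I expected. I did not find out why; it read positive again at the seat.
- **Rest of the bench:** before and after pictures show nothing else moved.

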